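# Draw the mould plunger to its mark

### The job

Swing the red-pinned keeper fully back, clear of the plunger's flange, then draw the plunger straight out along its leaning bore until the whole yellow band shows above the brass collar while the red band below it is still hidden in the bore, and finish holding it there by its knob: the program ends with the plunger still in the gripper. The guide merely stands on the marver, so do not lift, drag or tip it, and leave the two tumblers and the jar of pink frit near it alone.

Things in the scene. Friction and masses are not known exactly. Their poses are not given: they have to be found in the camera images.
- guide: the plunger guide, about 3.3 kg with its barrel: green cast base plate 140 x 100 x 14 mm standing loose on the marver, with two cheeks that carry the leaning barrel. Origin: centre of the plate's underside; x points to its back (away from the robot at yaw 0), y to its left, z up.
- barrel: barrel fixed to the guide: green tube 48 mm across, 100 mm long, brass collar 54 mm across on top; through bore 20 mm diameter. Origin: centre of the bore's mouth in the collar's upper face, 20 mm in front of the guide's origin, 125 mm above the marver. z runs up along the bore, leaning 20 degrees from vertical to the guide's front (-x); y is the guide's y, x points to the back.
- plunger: loose plunger, 0.3 kg (varies), fully home at the start. Shaft 18 mm diameter, 95 mm long, below a dark flange 48 mm across, 6 mm thick, that rests on the collar; above it a neck of 18 mm diameter, 20 mm long, and a black knob. Origin: centre of the flange's underside (at the barrel's origin when home), z up along the shaft. Let go, it may slide home again.
- knob (a point): centre of the plunger's black round knob (30 mm diameter, 34 mm long), on the axis 43 mm above the flange's underside; the knob reaches from 26 to 60 mm above it
- keeper (a joint): keeper, a steel turn-button on a stiff pivot (0.04 N m; stays where left). Radians: 0 = tongue over the flange, lever pointing away from the bore along the barrel's +y; growing values swing lever and pin towards the barrel's +x (back), clockwise from above, to a stop at 1.5. Starts at 0 to 0.25; tongue clear of the flange from about 1.1.
- yellow_edge (a point): on the plunger's axis at the lower edge of the shaft's yellow band. The band reaches from 30 to 45 mm below the flange's underside (this point: 45 mm); a red band follows from 65 to 80 mm below the flange
- keeper_pivot (a point): the keeper's pivot at the height of the collar's upper face, on the left of the barrel: 36 mm from the bore's axis along the barrel's +y; the pivot's axis is parallel to the bore
- keeper_pin (a point): middle of the graspable part of the red upright pin at the end of the keeper's lever: 12 mm diameter, parallel to the bore, 39 mm from the pivot. This point is 26.5 mm above the collar's face; the pin ends 14 mm above this point and meets the 5 mm thick lever 14 mm below it.
- green_tumbler: bystander: green-tinted glass tumbler, 64 mm diameter, 90 mm high, right of the guide; origin at the centre of its underside, z up
- amber_tumbler: bystander: amber-tinted glass tumbler, 56 mm diameter, 75 mm high, right of the guide; origin at the centre of its underside, z up
- pink_jar: bystander: jar of pink frit with a black lid, 62 mm diameter, 87 mm high, left of and behind the guide; origin at the centre of its underside, z up

How it is judged:
On the way, in this order (a step that is already met when the one before it is completed fails the run):
1. the keeper is swung back clear of the flange (1.2 rad or more) with the plunger still home (value of joint keeper above 1.2 rad and z of plunger in the frame of barrel below 0.006 m), for 0.2 s.
2. the plunger is drawn to its mark along the bore (z of plunger in the frame of barrel between 0.044 and 0.066 m and angle between the z axis of plunger and the z axis of barrel, either way round below 0.08 rad), for 0.2 s.
At the end, for the whole second after the job is handed in: Held by the gripper (3 N or more), plunger at rest, 44 to 66 mm drawn and still in the bore, within 0.08 rad of its line; keeper back 1.1 rad or more; guide level (0.05 rad) and within 12 mm of its place, both tumblers and the jar within 20 mm (all of step 2 and x of plunger in the frame of barrel between -0.008 and 0.008 m and y of plunger in the frame of barrel between -0.008 and 0.008 m and contact force between the fingers and plunger above 3 N and linear speed of plunger below 0.02 m/s and value of joint keeper above 1.1 rad and distance of guide from where it was at the start of the episode below 0.012 m and angle between guide's own z axis and vertical below 0.05 rad and distance of each of green_tumbler, amber_tumbler, pink_jar from where it was at the start of the episode below 0.02 m); the arm keeps its last pose, push and grip.
It fails at once if the guide is dragged more than 12 mm, or lifted or tipped (more than 0.1 rad) (distance of guide from where it was at the start of the episode above 0.012 m or angle between guide's own z axis and vertical above 0.1 rad).
It fails at once if a tumbler or the frit jar is shoved more than 20 mm or tipped over (distance of any of green_tumbler, amber_tumbler, pink_jar from where it was at the start of the episode above 0.02 m or angle between any of green_tumbler, amber_tumbler, pink_jar's own z axis and vertical above 0.3 rad).
It also fails if it takes over 42 s, if anything falls off the work surface, if the arm or the gripper's body presses on something with over 40 N, if the wrist force passes 120 N, or if a joint passes its speed limit or range.

### The arm

A 7-joint arm with a two-finger parallel gripper is mounted at the origin on a cart in front of the work surface, level with it; the furniture and walls round the work are solid. World frame = base frame: x ahead of the robot, y to its left, z up, the work surface at z = 0. Lengths are in m, angles in rad, forces in N, time in s.
With the tool pointing down it reaches from about 0.425 to 1.025 m from the base axis. Payload 9.4 kg.
Tool frame: the origin (TCP) lies midway between the tips of the shut fingers; the grasp point (between the pads) lies 19 mm behind it; z points along the fingers, y is the line along which they close (so a half turn about z gives the same grasp; the last joint's range is limited). The gripper opens to 93 mm and grips with 3 to 60 N. Pads are 15 mm wide; open, the fingers measure 128 mm over their backs; the gripper's body (75 mm by 188 mm) begins 65 mm behind the grasp point.
Start: joints at [-1.348, 0.599, -0.003, 1.599, 0.002, 0.943, -0.08], TCP at [0.214, 0.693, 0.219] pointing down, gripper open.
Joint ranges: [-2.57, 2.57], [-0.35, 1.97], [-1.29, 1.29], [0.11, 2.56], [-1.05, 4.19], [0.11, 1.86], [-2.63, 2.63]. Speed limits (rad/s): [2.22, 2.22, 3.01, 3.01, 3.14, 3.14, 3.14].

### API

Orientations are given as a 3x3 rotation matrix whose columns are the frame's x, y, z axes.
In Python, from bench import bot, kin, get_image gives the robot as it stands. Calls block until the motion is done:
- bot.move_ptp(position, orientation): joint-space move of the TCP to a pose.
- bot.move_l(position, rotation=None, velocity=0.15): straight line of the TCP; rotation=None keeps the orientation; velocity is the mean speed in m/s.
- bot.movej(angles): joint-space move.
- bot.grip(opening, effort=None): finger opening in m; effort is the grip in N (None keeps the last); returns when the fingers have stopped.
- bot.pause(seconds).
- kin.ik(position, orientation): joint angles nearest the present ones, or None.
- get_image(name): name is "scene" or "top" or "wrist"; returns a dict with "color" (400x640x3 uint8, red, green, blue), "depth" (400x640 float32, m along the optical axis (not along the pixel's ray), 0 where there is no reading), "fx", "fy", "cx", "cy" (pixels), "dist_coeffs" ([k1, k2, p1, p2, k3] as OpenCV has them; the pictures are not rectified), "T" (4x4, takes a point from camera to world coordinates); the wrist camera has in their place "T_tool_cam" (4x4, takes a point from camera to tool coordinates, whose origin is the TCP and whose axes are the flange's). Camera axes: x right, y down, z forward; pixel columns grow to the right and rows downward; lengths in m; the calibration is good to about 2 mm. A picture is of the moment at which its call begins: read the wrist's pose just before it.
A pose or a line that the arm cannot do raises bot.MotionError and nothing moves.
- bot.close_job(): hands the job in; it is judged then, once.
Readings, each from a call of its own:
- bot.read_clock(): time.
- bot.read_qpos(): joint angles.
- bot.read_joint_vel(): joint speeds.
- bot.read_joint_torque(): joint torques, N m.
- bot.read_position(): TCP position.
- bot.read_orientation(): TCP orientation.
- bot.read_ft_force(): force on the tool from outside, world axes, zero at the start.
- bot.read_wrist_torque(): the same for the moment, N m.
- bot.read_finger_gap(): finger opening in m.
- bot.read_grasp_force(): force on a finger pad.
Only numpy, scipy, OpenCV 4.12 (cv2) and the standard library are available. Lean on these libraries where they do the work, as an engineer would, in place of code of your own. Each camera call takes 0.05 s, during which the arm holds its last target. There are 200 camera calls.

## Working session

There is one attempt and no reset: what is moved stays moved. The work goes in short steps, each a Python script; the robot and the scene stay as the last script left them, time stands still between calls to the robot, and variables do not carry over. Pictures are saved under pics/ and viewed, at most 10 in all, crops included, and the job is handed in when it is done.

```bash
ls; mkdir -p pics; python3 - <<'E'
from bench import bot,kin,get_image
import cv2,numpy as np
for n in ["scene","top"]:
    d=get_image(n); np.savez(f"pics/{n}.npz",**d)
    cv2.imwrite(f"pics/{n}0.png",d["color"][...,::-1])
    print(n,d["fx"],d["fy"],d["cx"],d["cy"],d["dist_coeffs"],np.round(d["T"],3).tolist())
print(bot.read_clock(),bot.read_orientation())
E
```

```text
pics
scene 479.5653762624611 479.5653762624611 317.53796647509216 201.54732535662848 [0.01447948 0.         0.         0.         0.        ] [[0.673, -0.337, 0.658, -0.385], [-0.739, -0.311, 0.597, -0.746], [0.004, -0.889, -0.458, 0.737], [0.0, 0.0, 0.0, 1.0]]
top 398.7134756797079 398.7134756797079 314.6938550967504 193.63466343135528 [-0.04043303  0.          0.          0.          0.        ] [[0.02, -0.979, 0.205, 0.308], [-1.0, -0.019, 0.007, 0.08], [-0.003, -0.205, -0.979, 1.184], [0.0, 0.0, 0.0, 1.0]]
0.1 [[-9.55423891e-01  2.95237374e-01 -2.83964342e-04]
 [ 2.95237480e-01  9.55422918e-01 -1.37043044e-03]
 [-1.33296246e-04 -1.39317890e-03 -9.99999021e-01]]
```

View pics/scene0.png

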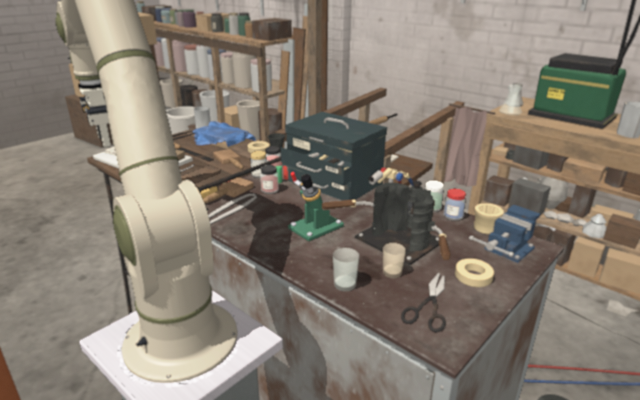

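View pics/top0.png

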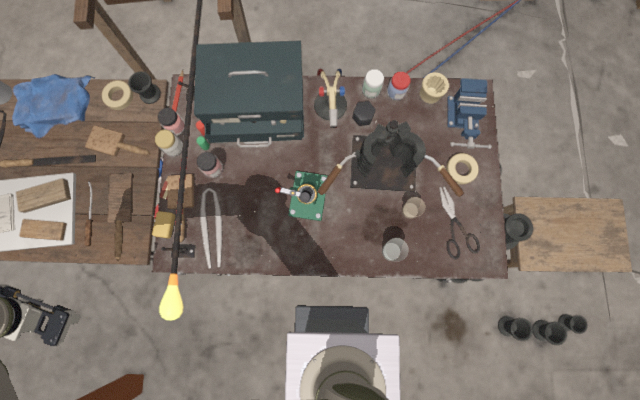

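The scene view shows the guide at about (316,215) with the keeper's red pin at (292,175). In the top view the guide is at (308,195) and the pin at (278,190), and the frit jar is at about (208,163). Next I'll take coarse positions.

```bash
cat > h.py <<'E'
import numpy as np,cv2
from bench import bot,kin,get_image
def ray(d,uv,T=None):
    T=d["T"] if T is None else T
    K=np.array([[d["fx"],0,d["cx"]],[0,d["fy"],d["cy"]],[0,0,1.]])
    p=cv2.undistortPoints(np.array(uv,float).reshape(-1,1,2),K,np.array(d["dist_coeffs"],float)).reshape(-1,2)
    return T[:3,3],np.c_[p,np.ones(len(p))]@T[:3,:3].T
def onz(d,uv,z,T=None):
    o,r=ray(d,uv,T); return o+r*((z-o[2])/r[:,2])[:,None]
def cloud(d,T=None):
    v,u=np.mgrid[:400,:640]; o,r=ray(d,np.c_[u.ravel(),v.ravel()],T)
    P=o+r*d["depth"].ravel()[:,None]; return P.reshape(400,640,3)
def tri(rs):
    A=0;b=0
    for o,r in rs:
        r=r/np.linalg.norm(r); M=np.eye(3)-np.outer(r,r); A=A+M; b=b+M@o
    return np.linalg.solve(A,b)
def hsv(d): return cv2.cvtColor(d["color"],cv2.COLOR_RGB2HSV)
def green(d): h=hsv(d); return (abs(h[...,0].astype(int)-75)<22)&(h[...,1]>90)&(h[...,2]>30)
def red(d): h=hsv(d); return ((h[...,0]<7)|(h[...,0]>172))&(h[...,1]>150)&(h[...,2]>90)
def wrist():
    p=bot.read_position();R=bot.read_orientation();d=dict(get_image("wrist"))
    W=np.eye(4);W[:3,:3]=R;W[:3,3]=p;d["T"]=W@np.array(d["T_tool_cam"]);return d
E
python3 - <<'E'
from h import *
top=dict(np.load("pics/top.npz"));sc=dict(np.load("pics/scene.npz"))
P=cloud(top);g=green(top);g[:,:270]=0;g[:,340:]=0;g[:160]=0;g[230:]=0
Q=P[g];print(g.sum(),np.median(Q,0))
pl=g&(abs(P[...,2]-.014)<.008)
uv=np.argwhere(pl)[:,::-1]
X=onz(top,uv,.014)[:,:2].astype(np.float32);print(cv2.minAreaRect(X*1000),X.min(0),X.max(0))
for d,b in((top,(265,180,300,205)),(sc,(280,165,305,190))):
    m=red(d);k=np.zeros_like(m);k[b[1]:b[3],b[0]:b[2]]=1;m&=k
    uv=np.argwhere(m)[:,::-1];print(len(uv),uv.mean(0)); 
    print(np.round(np.median(cloud(d)[m],0),3))
print("jar",P[163,208],"toolbox edge",P[135,250],P[120,250],"crucible",P[140,392],"tools",P[110,331],P[185,330])
d=wrist();print(np.round(d["T_tool_cam"],3),d["fx"])
E
python3 -c "
import cv2
a=cv2.imread('pics/top0.png')[150:230,190:350];cv2.imwrite('pics/c1.png',cv2.resize(a,None,fx=5,fy=5,interpolation=2))"
```

```text
116 [0.587292   0.10634772 0.01398734]
((547.408447265625, 109.25921630859375), (90.83876037597656, 136.53500366210938), 81.10184478759766) [0.47608984 0.06376398] [0.615832   0.16385922]
19 [277.10526316 189.52631579]
[0.532 0.187 0.162]
64 [288.53125  173.609375]
[0.728 0.423 0.041]
jar [0.62145526 0.39645095 0.08586163] toolbox edge [0.69163639 0.27174488 0.1314029 ] [0.72479641 0.26904823 0.15943788] crucible [ 0.70203216 -0.13353424  0.08240158] tools [0.76875787 0.04672516 0.13512124] [0.56137211 0.04568209 0.09401899]
[[ 0.001 -0.963 -0.27   0.075]
 [ 1.     0.001 -0.     0.001]
 [ 0.001 -0.27   0.963 -0.166]
 [ 0.     0.     0.     1.   ]] 301.4685749002327
```

View pics/c1.png

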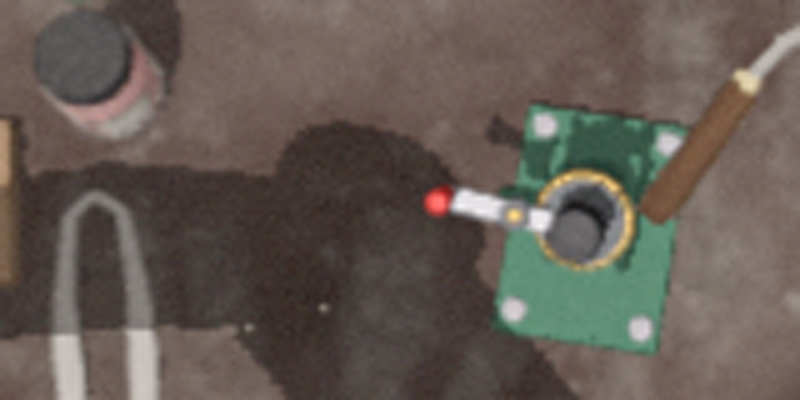

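The crop shows the plate corners at (530,103), (690,130), (657,352) and (497,328), which gives a yaw of about -0.15. The collar is at (585,218), the knob at (577,235) and the pin at (438,202). A ladle handle ends at (655,215), close to the collar. I'll move the wrist camera over the guide.

```bash
cat >> h.py <<'E'
def frame(yaw):
    c,s=np.cos(yaw),np.sin(yaw);Rz=np.array([[c,-s,0],[s,c,0],[0,0,1]])
    a=np.radians(-20);Ry=np.array([[np.cos(a),0,np.sin(a)],[0,1,0],[-np.sin(a),0,np.cos(a)]])
    return Rz@Ry
def tool(B,yb):  # tool z = -bore axis, tool y = yb (barrel coords)
    y=B@np.array(yb,float);z=-B[:,2];return np.c_[np.cross(y,z),y,z]
E
python3 - <<'E'
from h import *
B=frame(-.15);o=np.array([.527,.112,.125])
print(B[:,2])
for s in(1,-1):
  for th in(0,.75,1.45):
    R=tool(B,s*np.array([np.cos(th),-np.sin(th),0]))
    q=kin.ik(o+B@[39*np.sin(th)/1e3,.036+.039*np.cos(th),.02],R);print(s,th,None if q is None else np.round(q,2))
R=tool(B,[0,1,0]);print(np.round(R,2))
for R in (tool(B,[0,1,0]),tool(B,[1,0,0]),tool(B,[-1,0,0])):
  q=kin.ik(o+B@[0,.03,.15],R);print(q)
bot.move_ptp(o+B@[0.02,.03,.17],tool(B,[0,1,0]))
bot.pause(.3)
d=wrist();np.savez("pics/w1.npz",**d);cv2.imwrite("pics/w1.png",d["color"][...,::-1]);print(bot.read_clock(),bot.read_position())
E
```

```text
[-0.33817963  0.05111085  0.93969262]
1 0 [-0.91  0.49  0.47  2.29 -0.01  0.13 -0.66]
1 0.75 [-0.9   0.5   0.54  2.26 -0.31  0.16 -1.06]
1 1.45 [-0.87  0.49  0.56  2.26 -0.47  0.17 -1.55]
-1 0 [-0.57  0.45 -0.01  2.27  0.99  0.28  1.47]
-1 0.75 [-0.62  0.45  0.13  2.24  0.73  0.24  1.03]
-1 1.45 [-0.64  0.45  0.23  2.25  0.52  0.19  0.6 ]
[[-0.93  0.15  0.34]
 [ 0.14  0.99 -0.05]
 [-0.34  0.   -0.94]]
[-0.81409741  0.17209797  0.28941539  2.27545     0.3910896   0.45797386
  0.5544938 ]
[-1.14573149  0.19984236  0.70057425  2.29089387  0.18036781  0.41717384
 -0.77827809]
[-0.46839674  0.17564721 -0.11688567  2.25715428  0.53703296  0.50626275
  1.96431381]
2.6917 [0.49255218 0.14773577 0.29149698]
```

View pics/w1.png

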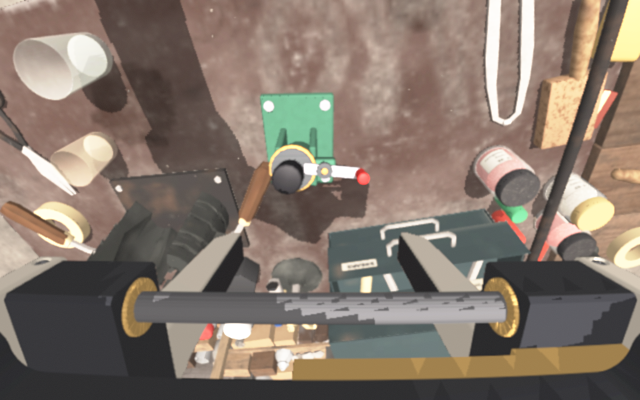

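The wrist view shows the plate's front corners at (263,95) and (332,94), the collar at (292,168) and the knob top at (288,178). The pivot screw is at (326,171) and the pin at (363,177). Next I'll extract these with sub-pixel masks.

```bash
python3 - <<'E'
from h import *
d=dict(np.load("pics/w1.npz"));h=hsv(d);P=cloud(d)
box=np.zeros((400,640),bool);box[85:200,250:375]=1
r=red(d)&box;uv=np.argwhere(r)[:,::-1];print("pin px",len(uv),uv.min(0),uv.max(0),uv.mean(0),"depth med",np.median(P[r],0),P[r][:,2].max())
g=green(d)&box&(abs(P[...,2]-.014)<.006)
X=onz(d,np.argwhere(g)[:,::-1],.014)[:,:2]
# front strip edges
gm=(green(d)&box).astype(np.uint8)
L=[];Rr=[]
for v in range(100,140):
    u=np.where(gm[v])[0]; L.append((u.min()-.5,v)); Rr.append((u.max()+.5,v))
F=[(u,np.where(gm[85:,u])[0].min()+85-.5) for u in range(268,328)]
def line(p):
    q=onz(d,p,.014)[:,:2].astype(np.float32);vx,vy,x,y=cv2.fitLine(q,cv2.DIST_HUBER,0,.01,.01).ravel();return np.array([vx,vy]),np.array([x,y])
for n,p in(("L",L),("R",Rr),("F",F)):
    v,x=line(p); print(n,np.round(v,3),np.round(x,4),"yaw",np.arctan(v[1]/v[0]) if n!="F" else -np.arctan(v[0]/v[1]))
lr=[line(p) for p in(L,Rr,F)]
isec=lambda a,b:a[1]+a[0]*np.linalg.solve(np.c_[a[0],-b[0]],b[1]-a[1])[0]
c1,c2=isec(lr[0],lr[2]),isec(lr[1],lr[2]);print("front corners",c1,c2,np.linalg.norm(c1-c2),"mid",(c1+c2)/2)
b=(abs(h[...,0].astype(int)-21)<8)&(h[...,1]>110)&(h[...,2]>110)&box
b[:, :265]=0;b[:,318:]=0;uv=np.argwhere(b)[:,::-1]
e=cv2.fitEllipse(cv2.convexHull(uv.astype(np.int32)));print("collar",len(uv),e,onz(d,[e[0]],.125), "depthz",np.median(P[b],0))
k=(h[...,2]<60)&box&(P[...,2]>.15);uv=np.argwhere(k)[:,::-1];print("knob",len(uv),np.median(P[k],0) if k.any() else 0,uv.mean(0))
a=d["color"][85:205,240:400,::-1];cv2.imwrite("pics/c2.png",cv2.resize(a,None,fx=5,fy=5,interpolation=2))
E
```

```text
pin px 81 [356 169] [368 184] [360.81481481 176.01234568] depth med [0.52953731 0.18571118 0.15328014] 0.16722663472038707Traceback (most recent call last):
  File "<stdin>", line 11, in <module>
    return umr_minimum(a, axis, None, out, keepdims, initial, where)
ValueError: zero-size array to reduction operation minimum which has no identity
```

```bash
cat > m.py <<'E'
from h import *
import sys
d=dict(np.load("pics/w1.npz"));h=hsv(d);P=cloud(d)
print(h[110,300],h[130,300],h[110,250],h[110,345])
box=np.zeros((400,640),bool);box[85:200,250:375]=1
gm=((abs(h[...,0].astype(int)-int(h[110,300,0]))<15)&(h[...,1]>90)&box).astype(np.uint8)
gm=cv2.morphologyEx(gm,cv2.MORPH_OPEN,np.ones((3,3)))
L=[];Rr=[]
for v in range(112,140):
    u=np.where(gm[v])[0]; L.append((u.min()-.5,v)); Rr.append((u.max()+.5,v))
F=[(u,np.where(gm[85:,u])[0].min()+85-.5) for u in range(275,320)]
def line(p):
    q=onz(d,p,.014)[:,:2].astype(np.float32);vx,vy,x,y=cv2.fitLine(q,cv2.DIST_HUBER,0,.01,.01).ravel();return np.array([vx,vy]),np.array([x,y])
lr=[line(p) for p in(L,Rr,F)]
for n,(v,x) in zip("LRF",lr): print(n,"yaw",np.arctan(v[1]/v[0]) if n!="F" else -np.arctan(v[0]/v[1]))
isec=lambda a,b:a[1]+a[0]*np.linalg.solve(np.c_[a[0],-b[0]],b[1]-a[1])[0]
c1,c2=isec(lr[0],lr[2]),isec(lr[1],lr[2]);print("front corners",c1,c2,np.linalg.norm(c1-c2),"mid",(c1+c2)/2)
b=(abs(h[...,0].astype(int)-21)<8)&(h[...,1]>110)&(h[...,2]>110)&box
b[:140]=0;b[:, :268]=0;b[:,318:]=0;uv=np.argwhere(b)[:,::-1]
e=cv2.fitEllipse(cv2.convexHull(uv.astype(np.int32)));print("collar",len(uv),e,onz(d,[e[0]],.125), "depthz",np.median(P[b],0))
k=(h[...,2]<70)&box&(P[...,2]>.15);uv=np.argwhere(k)[:,::-1];print("knob",len(uv),np.median(P[k],0) if k.any() else 0,uv.mean(0))
a=d["color"][85:205,240:400,::-1];cv2.imwrite("pics/c2.png",cv2.resize(a,None,fx=5,fy=5,interpolation=2))
E
python3 m.py
```

```text
[ 73  89 201] [ 73  88 199] [ 11  48 182] [  8  67 153]Traceback (most recent call last):
  File "m.py", line 10, in <module>
    u=np.where(gm[v])[0]; L.append((u.min()-.5,v)); Rr.append((u.max()+.5,v))
                                    ~~~~~^^
    return umr_minimum(a, axis, None, out, keepdims, initial, where)
ValueError: zero-size array to reduction operation minimum which has no identity
```

```bash
sed -i 's/h\[...,1\]>90)&box/h[...,1]>50)\&box/' m.py; sed -i '/^a=d\["color"\]/d' m.py; sed -i '5a a=d["color"][85:205,240:400,::-1];cv2.imwrite("pics/c2.png",cv2.resize(a,None,fx=5,fy=5,interpolation=2))' m.py; python3 m.py
```

```text
[ 73  89 201] [ 73  88 199] [ 11  48 182] [  8  67 153]
L yaw -0.12569736
R yaw -0.12553562
F yaw -0.12068744
front corners [0.46998465 0.06921437] [0.48178643 0.16652708] 0.09802573 mid [0.47588554 0.11787073]
collar 120 ((292.02069091796875, 168.28025817871094), (47.951683044433594, 48.537105560302734), 24.03777503967285) [[0.52752845 0.11113268 0.125     ]] depthz [0.5314384  0.11352285 0.11525923]
knob 186 [0.50494611 0.1186203  0.17456201] [290.97849462 173.56451613]
```

View pics/c2.png

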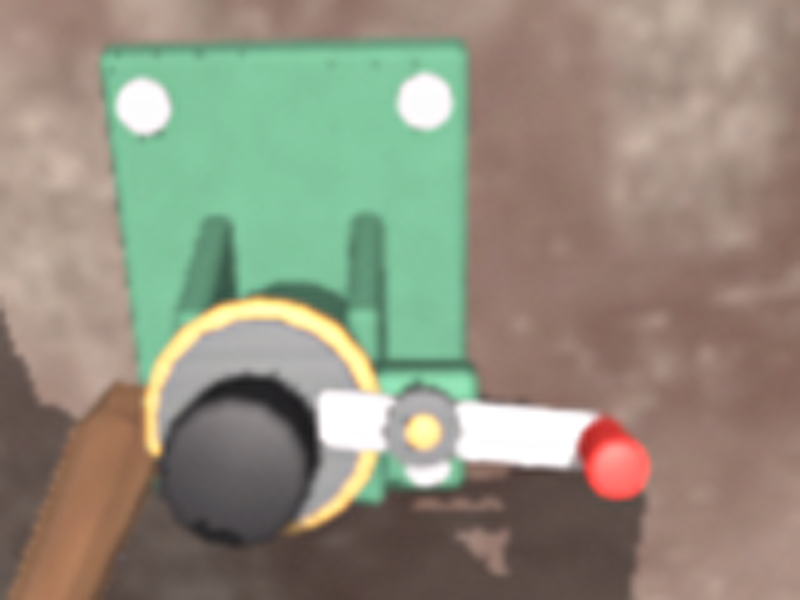

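The crop confirms the collar ellipse, with the knob top at crop (238,462), the pin top at (617,465) and the pivot screw at (424,431). I'll cross-check by intersecting those rays with planes in the barrel frame.

```bash
python3 - <<'E'
from h import *
d=dict(np.load("pics/w1.npz"))
o=np.array([.527,.1113,.125]);B=frame(-.124)
def pl(px,hh):
    c,r=ray(d,[px]);c=B.T@(c-o);r=B.T@r[0];return c+r*(hh-c[2])/r[2]
print("knob top",pl((287.6,177.4),.058),"pin top",pl((363.4,178),.0405),"pivot",pl((324.8,171.2),.014),"collar",pl((292.02,168.28),0))
p=pl((363.4,178),.0405);print(np.arctan2(p[0],p[1]-.036),np.hypot(p[0],p[1]-.036))
for s in(1,-1):
    q=bot.read_qpos();R=tool(B,[s,0,0]);print(s,kin.ik(o+B@[0,.075,.06],R))
E
```

```text
knob top [-0.00047365  0.00155324  0.058     ] pin top [0.00512166 0.07494914 0.0405    ] pivot [0.00214152 0.03669115 0.014     ] collar [ 4.81394441e-04 -8.15208374e-05  0.00000000e+00]
0.13074593829196957 0.03928443976445679
1 [-0.96849863  0.40586428  0.51065815  2.29299162  0.06254591  0.20761069
 -0.70425826]
-1 [-0.65709572  0.3675552   0.08279883  2.27533669  0.71088749  0.30076385
  1.77194084]
```

The fit agrees to about 1.5 mm and the keeper angle is about 0.13 rad. Now I'll grip the pin lightly and swing it.

```bash
cat >> h.py <<'E'
o=np.array([.527,.1113,.125]);B=frame(-.124)
def tcp_b(): return B.T@(bot.read_position()-o)
E
python3 - <<'E'
from h import *
tg=lambda th:tool(B,[-np.cos(th),np.sin(th),0])
pos=lambda th,h,r=.039:o+B@[r*np.sin(th),.036+r*np.cos(th),h]
t0=.13
bot.grip(.04,5)
bot.move_ptp(pos(t0,.10),tg(t0));bot.move_l(pos(t0,.019),velocity=.08)
print("down",tcp_b(),bot.read_ft_force())
bot.grip(.0,5);f0=np.array(bot.read_ft_force());print("gap",bot.read_finger_gap(),bot.read_grasp_force(),f0)
for th in np.linspace(t0,1.42,11)[1:]:
    bot.move_l(pos(th,.019),tg(th),velocity=.04)
    f=np.array(bot.read_ft_force())-f0
    print(round(th,2),np.round(B.T@f,1),round(bot.read_finger_gap(),4))
    if np.linalg.norm(f)>8: print("stop");break
bot.pause(.3);print(bot.read_clock())
E
```

```text
down [0.0051728  0.07475602 0.01929345] [-1.08498065  0.09109675  1.0378241 ]
gap 0.011298040859754527 5.000358447432518 [-1.00997367  0.82058053  2.50230309]
0.26 [ 0.7 -0.1  0.1] 0.0116
0.39 [0.8 2.1 1.1] 0.0115
0.52 [0.7 2.2 0.8] 0.0118
0.65 [1.9 1.1 0.2] 0.0119
0.78 [3.5 2.3 0. ] 0.0116
0.9 [ 4.1  2.2 -0.2] 0.0116
1.03 [ 6.3  2.4 -0.2] 0.0116
1.16 [5.3 1.3 0.5] 0.0114
1.29 [ 5.8 -0.5  0.4] 0.012
1.42 [ 5.1 -1.4 -0.3] 0.0118
9.5083
```

The swing reached 1.42 rad with low forces. I'll release, back off and look again from the first view pose.

```bash
python3 - <<'E'
from h import *
bot.grip(.03)
p=bot.read_position();bot.move_l(p+B[:,2]*.09,velocity=.12)
bot.move_ptp(o+B@[0.02,.03,.17],tool(B,[0,1,0]));bot.pause(.2)
d=wrist();np.savez("pics/w2.npz",**d);print(bot.read_clock())
a=d["color"][85:235,240:400,::-1];cv2.imwrite("pics/c3.png",cv2.resize(a,None,fx=4,fy=4,interpolation=2))
E
sed 's/w1.npz/w2.npz/;/c2.png/d' m.py>m2.py; python3 m2.py
```

```text
11.5667
[ 73  88 211] [ 73  89 209] [ 11  47 189] [  9  67 160]
L yaw -0.13137436
R yaw -0.12644291
F yaw -0.124780625
front corners [0.4703289  0.06954966] [0.48249882 0.16657348] 0.097784095 mid [0.47641385 0.11806157]
collar 101 ((292.9736328125, 168.47152709960938), (48.25394821166992, 48.85045623779297), 53.014434814453125) [[0.52746473 0.11105532 0.125     ]] depthz [0.53408121 0.10907198 0.11202126]
knob 200 [0.50655842 0.11619643 0.17608925] [291.3 176.5]
```

View pics/c3.png

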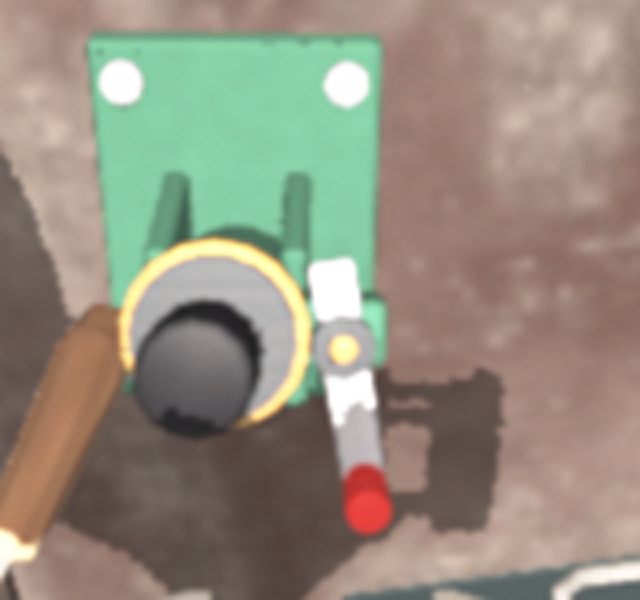

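The keeper is back with its pin at crop (367,508), the flange is clear, and the guide has moved less than 0.6 mm. Next is gripping the knob lightly and checking for side load.

```bash
python3 - <<'E'
from h import *
R=tool(B,[0,1,0]);bot.grip(.055,5)
bot.move_ptp(o+B@[0,0,.10],R);bot.pause(.2);f0=np.array(bot.read_ft_force())
bot.move_l(o+B@[0,0.0005,.027],velocity=.08);print("down",tcp_b(),B.T@(bot.read_ft_force()-f0))
bot.grip(0,5);bot.pause(.2);print(bot.read_finger_gap(),bot.read_grasp_force(),B.T@(bot.read_ft_force()-f0),B.T@np.array(bot.read_wrist_torque()),bot.read_clock())
E
```

```text
Traceback (most recent call last):
bench.MotionError: the arm cannot follow that straight line within its joint ranges
```

```bash
python3 - <<'E'
from h import *
for a in np.radians(np.arange(0,360,30)):
    out=[]
    for h in(.10,.06,.027):
        q=kin.ik(o+B@[0,0,h],tool(B,[np.cos(a),np.sin(a),0]));out.append(None if q is None else np.round(q,2).tolist())
    print(round(np.degrees(a)),out)
print(bot.read_clock(),bot.read_qpos())
E
```

```text
0 [[-1.11, 0.33, 0.85, 2.36, -0.39, 0.26, -0.09], [-0.92, 0.39, 0.63, 2.37, -0.46, 0.15, -0.04], [-0.6, 0.41, 0.21, 2.37, 0.91, 0.12, -1.43]]
30 [[-1.04, 0.3, 0.73, 2.36, -0.18, 0.25, 0.21], [-0.87, 0.37, 0.56, 2.37, -0.24, 0.14, 0.26], [-0.6, 0.41, 0.21, 2.37, 0.91, 0.12, -0.91]]
60 [[-0.96, 0.28, 0.62, 2.35, 0.01, 0.25, 0.53], [-0.83, 0.37, 0.5, 2.37, -0.04, 0.14, 0.58], [-0.6, 0.41, 0.21, 2.37, 0.91, 0.12, -0.38]]
90 [[-0.86, 0.27, 0.49, 2.35, 0.19, 0.26, 0.86], [-0.78, 0.36, 0.44, 2.37, 0.16, 0.15, 0.9], [-0.6, 0.41, 0.21, 2.37, 0.91, 0.12, 0.14]]
120 [[-0.74, 0.26, 0.34, 2.34, 0.36, 0.27, 1.21], [-0.72, 0.35, 0.35, 2.36, 0.36, 0.16, 1.22], [-0.6, 0.41, 0.21, 2.37, 0.91, 0.12, 0.66]]
150 [[-0.61, 0.25, 0.17, 2.34, 0.51, 0.3, 1.58], [-0.64, 0.34, 0.25, 2.36, 0.56, 0.18, 1.53], [-0.6, 0.41, 0.21, 2.37, 0.91, 0.12, 1.19]]
180 [[-0.49, 0.25, 0.02, 2.33, 0.61, 0.33, 1.99], [-0.53, 0.33, 0.1, 2.35, 0.75, 0.22, 1.86], [-0.61, 0.41, 0.23, 2.37, 0.87, 0.11, 1.76]]
210 [[-0.37, 0.25, -0.13, 2.32, 0.7, 0.36, 2.42], [-0.4, 0.33, -0.06, 2.34, 0.9, 0.27, 2.23], [-0.52, 0.4, 0.1, 2.36, 1.06, 0.16, 2.08]]
240 [[0.36, 0.42, -1.1, 2.28, 1.1, 0.7, 2.52], [0.23, 0.46, -0.92, 2.31, 1.22, 0.63, 2.42], [-0.37, 0.4, -0.1, 2.35, 1.19, 0.24, 2.47]]
270 [[-0.86, 0.27, 0.49, 2.35, 0.19, 0.26, 0.86], [-0.98, 0.41, 0.73, 2.38, -0.74, 0.18, -1.32], None]
300 [[-1.25, 0.42, 1.09, 2.37, -0.81, 0.33, -0.68], [-1.04, 0.44, 0.83, 2.38, -0.94, 0.21, -0.59], [-0.6, 0.41, 0.21, 2.37, 0.91, 0.12, -2.48]]
330 [[-1.18, 0.37, 0.97, 2.36, -0.61, 0.28, -0.39], [-0.98, 0.41, 0.72, 2.38, -0.7, 0.17, -0.31], [-0.6, 0.41, 0.21, 2.37, 0.91, 0.12, -1.95]]
12.8083 [-0.86192309  0.2656336   0.49020001  2.34682303  0.19267108  0.25727245
  0.86302776]
```

A closing axis near 200° keeps the arm inside its joint ranges, and the finger clears the swung pin by about 9 mm.

```bash
cat > g.py <<'E'
from h import *
ang=np.radians(202)
R=tool(B,[np.cos(ang),np.sin(ang),0])
E
python3 - <<'E'
from g import *
bot.grip(.046,5)
bot.move_ptp(o+B@[0,0,.10],R);bot.pause(.2);f0=np.array(bot.read_ft_force());np.save("f0.npy",f0)
bot.move_l(o+B@[0,0.0005,.030],velocity=.08);print("down",tcp_b(),B.T@(bot.read_ft_force()-f0),bot.read_qpos())
bot.grip(0,5);bot.pause(.2);print(bot.read_finger_gap(),bot.read_grasp_force(),B.T@(bot.read_ft_force()-f0),bot.read_wrist_torque(),bot.read_clock())
E
```

```text
down [1.27511398e-05 6.00900251e-04 3.01628511e-02] [-0.405344    0.90699518  0.01647763] [-0.55123049  0.39839894  0.14698225  2.36242631  0.9697839   0.14845036
  2.03137176]
0.030061427286645175 5.002842278408934 [0.66871628 0.77027283 5.89926705] [0.07241149 0.34672202 0.01487938] 16.35
```

The knob is gripped centrally at a 30 mm gap, with a side load near 1 N. I'll draw it out slowly while watching the forces.

```bash
python3 - <<'E'
from g import *
f0=np.load("f0.npy");bot.grip(0,20);bot.pause(.2)
p0=bot.read_position();print(bot.read_grasp_force(),B.T@(bot.read_ft_force()-f0))
for s in(.004,.010,.018,.026,.034,.042,.049,.055):
    bot.move_l(p0+B[:,2]*s,velocity=.03)
    f=B.T@(bot.read_ft_force()-f0);print(s,np.round(f,1),round(bot.read_finger_gap(),4))
    if np.linalg.norm(f)>18: print("stop");break
bot.pause(.5);print(B.T@(bot.read_ft_force()-f0),bot.read_grasp_force(),bot.read_clock())
d=get_image("scene");cv2.imwrite("pics/s2.png",cv2.resize(d["color"][140:245,260:380,::-1],None,fx=5,fy=5,interpolation=2))
E
```

```text
20.00352034752723 [ 0.46308177 -0.2961434   7.14525395]
0.004 [ 0.3  0.2 -3.2] 0.0295
0.01 [-0.9 -0.1 -3.2] 0.0296
0.018 [-0.7 -0.4 -3. ] 0.0294
0.026 [ 0.   0.1 -2.1] 0.0298
0.034 [-0.4  0.3 -2.4] 0.0298
0.042 [-0.6 -0.2 -3. ] 0.0297
0.049 [-1.1  0.8 -3.8] 0.0295
0.055 [-0.9  0.4 -2.8] 0.0297
[-0.72792336  0.12844106 -3.06992635] 19.99929226411041 20.3083
```

View pics/s2.png

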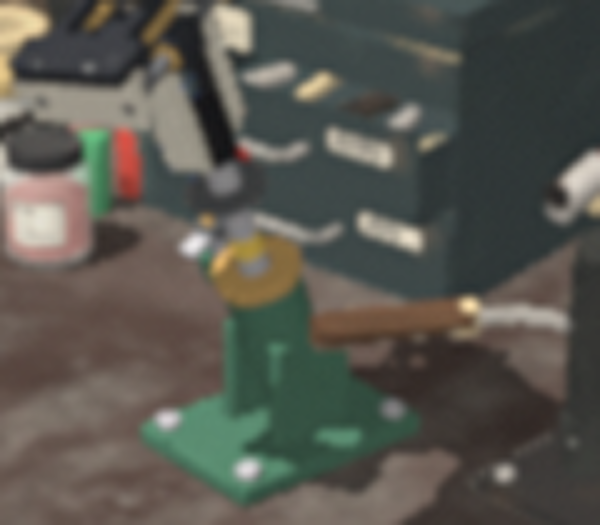

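The picture shows the yellow band at (248,245) above the collar, with about 10 mm of bare steel below it and no red band. The guide is standing level and the wrist load of 3 N matches the plunger's weight. I'm handing the job in.

```bash
python3 -c "
from bench import bot
print(bot.close_job())"
```

```text
the job is handed in; nothing more can be done
None
```

The job is handed in: the keeper is swung back to about 1.42 rad and the plunger is drawn about 55 mm, held by its knob with about 20 N; the last picture shows the whole yellow band and no red, and the guide had moved under 1 mm when last measured, before the draw.

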